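Set the sprung circuit-board holder to the marked width

ROBOT

A 7-joint arm with a two-finger parallel gripper is mounted at the origin on the work surface. World frame = base frame: x ahead of the robot, y to its left, z up, the work surface at z = 0. Lengths are in m, angles in rad, forces in N, time in s.
With the tool pointing down it reaches from about 0.4 to 0.85 m from the base axis. Payload 10.4 kg.
Tool frame: the origin (TCP) lies midway between the tips of the shut fingers; the grasp point (between the pads) lies 19 mm behind it (r.grasp_offset is the distance from the TCP to the grasp point, in m); x points along the fingers, y is the direction in which the jaws open and shut, and the axes are right-handed (so a half turn about x gives the same grasp; the last joint's range is limited). The gripper opens to 87 mm and grips with 3 to 60 N. Pads are 19 mm wide; open, the fingers measure 117 mm over their backs; the gripper's body (75 mm by 190 mm) begins 51 mm behind the grasp point.
Start: joints at [-1.128, 0.332, -0.065, 1.46, 0.022, 1.35, -0.088], TCP at [0.281, 0.558, 0.223] pointing down, gripper open.
Joint ranges: [-2.6, 2.6], [-0.5, 2.12], [-1.47, 1.34], [0.16, 2.42], [-1.27, 4.41], [0.06, 2.06], [-2.6, 2.6]. Speed limits (rad/s): [2.22, 2.22, 2.79, 2.79, 3.14, 3.14, 3.14].

INTERFACE

Orientations are given as a unit quaternion [x, y, z, w].
In Python, from bench import r, vision, close_job gives the robot as it stands. The module is installed in compiled form; this text tells all that it offers.
- The arm moves only by the shell command python3 -m pendant 'ROWS' [OPENING] [FORCE]. ROWS is text: rows parted by semicolons, each of 6 numbers parted by spaces: the shift along the tool's x, y, z in units of 0.25 m (1.0 is 0.25 m), then the turn, a rotation vector about the tool's x, y, z in units of 1.5 rad (1.0 is 1.5 rad). A call has 1 to 8 rows; each row is the pose to reach, as a shift and turn from the pose commanded when the call began, along the tool's axes at that moment; what a row does not reach only later rows make up. A row lasts 1/10 s, in which the tool goes at most 50 mm and 8.59 degrees, less where a joint would pass 70% of its speed; a pose out of reach is approached as far as the arm can. A call with a number of a shift or a turn outside -1 to 1 is refused whole. A call with a gripper value outside its range is refused whole. OPENING is the gripper command: -1 is shut, 1 is fully open, values between are in proportion, set as the call begins (- or left out, the last holds). The fingers move at their own pace and stop on an object; FORCE is the grip in N (left out, the last holds). Time passes only in rows, so rows that repeat a pose let the fingers close. It gives the time, the measured TCP pose, the force and the opening at its end, in the units of the state.
- r.read_state(): the state, without advancing time (a new reading comes with each control period).
- vision.camera(name): name is "side" or "top" or "wrist"; returns (picture, depth): 384x512x3 uint8, blue, green, red; 384x512 float32, m along the optical axis (not along the pixel's ray), 0 where there is no reading.
- vision.get_calibration(name): a dict with "camera_matrix" (3x3 intrinsics, pixels), "rvec" (rotation vector, rad) and "tvec" (3), from world to camera coordinates, as OpenCV has them. Camera axes: x right, y down, z forward; pixel columns grow to the right and rows downward; lengths in m; the calibration is good to about 2 mm. A picture is of the moment at which its call begins: read the wrist's pose just before it. get_calibration takes no time and is no camera call; for the wrist camera it gives the pose at the moment of the call.
- close_job(): hands the job in, once; it reports no verdict.
The state is a dict: "time": time; "joint_positions": joint angles; "joint_vel": joint speeds; "joint_torque": joint torques, N m; "ee_pos": TCP position; "eef_rot": TCP orientation; "ft_force": force on the tool from outside, world axes, zero at the start; "torque": the same for the moment, N m; "width": finger opening in m.
Only numpy, scipy, OpenCV 4.12 (cv2) and the standard library are available. Lean on these libraries where they do the work, as an engineer would, in place of code of your own. Each camera call takes 0.05 s, during which the arm holds its last target. There are 200 camera calls.

TASK

Open the circuit-board holder to the width for the next batch: free its yellow clamp knob, pull the sprung sliding jaw outward until its black pointer stands on the orange line, and tighten the knob again so that the jaw stays there when you let go. Do not drag the jaw while it is clamped, and leave everything else on the bench where it is.

Things in the scene. Friction and masses are not known exactly. Their poses are not given: they have to be found in the camera images.
- holder: Board holder, fixed: dark steel plate 120 (x) by 340 (y) by 12 mm. Origin: centre of its underside, on the bench; z up. A steel rail runs along y. A fixed black jaw stands at the -y end; a spring (3 N closed, 8 N fully open) draws the sliding jaw towards it. A white scale strip lies along the plate's +x edge. All but the knob is under 57 mm high.
- jaw (a joint): Travel (m) of the sliding jaw along the holder's +y: 0 closed, 0.12 fully open. Aluminium block 64 (x) by 56 (y) mm, top 54 mm above the bench, black jaw plate on its -y side. With the clamp free the spring pulls it to 0 unless it is held. The knob rides on it, so it can be pulled by the knob.
- clamp_knob (a joint): Angle (rad) of the yellow clamp knob on the sliding jaw, axis vertical; grows clockwise seen from above. 0 fully loose (stop), 1.5 fully tight (stop). Slides freely below 0.7, bites above 0.75, holds well above 1.1; stays as left. At 0 its bar lies along the holder's x, the black index line towards +x; at 1.5 almost along y, the line towards the fixed jaw (-y). Starts tight.
- knob_grip (a point): Grip point on the clamp knob's axis, 84 mm above the bench. The knob is a yellow bar 50 mm long (this point's x, which turns with the knob), 14 mm thick (its y) and 28 mm high, from 66 to 94 mm above the bench, on a neck 20 mm across. The jaw's top is 30 mm below this point.
- pointer_tip (a point): Tip of the 3 mm wide black pointer that sticks out from the sliding jaw over the white scale strip; 52 mm towards the holder's +x from the knob's axis, level with the axis along the holder's y. 18 mm above the bench.
- set_mark: Orange line, 6 mm wide (y) and 22 mm long (x), stuck flat across the white scale strip of the holder: where the pointer must stand. Origin: its centre, underside, 13 mm above the bench; its axes are parallel to the holder's. It is always on the opening (+y) side of the pointer at the start.
- driver: Bystander: screwdriver with blue handle, lying beyond the holder. Origin on its underside.
- board_a: Bystander: green circuit board 60 by 90 by 6 mm (parts on it up to 14 mm), lying on the robot's side of the holder. Origin: centre of its underside.
- board_b: Bystander: a like board in a black tray on the left. Origin: centre of its underside.
- board_c: Bystander: a like board in the black tray. Origin: centre of its underside.
- flux_bottle: Bystander: white bottle with red cap, 40 mm across, 110 mm high. Origin: centre of its underside.
- parts_bin: Bystander: small open red bin with white connectors, 100 by 130 by 50 mm, on the right. Origin: centre of its underside.

How it is judged:
By the outcome, as a careful person would: the job done as asked, in the order asked, and still so for the second after the job is handed in, with the robot touching nothing.
It also fails if it takes over 45 s, if anything falls off the work surface, if the arm or the gripper's body presses on something with over 40 N, if the wrist force passes 120 N, or if a joint passes its speed limit or range.

## Working session

There is one attempt and no reset: what is moved stays moved. The work goes in short steps, Python scripts to look and compute and a shell command to move; the robot and the scene stay as the last step left them, time stands still between calls to the robot, and variables do not carry over. Pictures are saved under pics/ and viewed, about 8 in all and at most 12, crops included, and the job is handed in when it is done.

```bash
mkdir -p pics; cat > h.py <<'E'
from bench import r, vision
import numpy as np, cv2
from scipy.spatial.transform import Rotation as R
def snap(n):
    p,d=vision.camera(n); c=vision.get_calibration(n); return p,d,c
def world(c,d,u,v,z=None):
    K=np.array(c["camera_matrix"]);Rm=cv2.Rodrigues(np.array(c["rvec"],float))[0];t=np.array(c["tvec"],float).ravel()
    ray=np.linalg.inv(K)@[u,v,1]
    o=-Rm.T@t; w=Rm.T@ray
    s=(z-o[2])/w[2] if z is not None else d[int(round(v)),int(round(u))]
    return o+s*w
def st():
    s=r.read_state(); return s
E
python3 - <<'E'
from h import *
p,d,c=snap("top"); cv2.imwrite("pics/top.png",p); np.savez("top.npz",d=d,p=p)
import pickle; pickle.dump(c,open("top.pkl","wb"))
print(c); s=st(); print(s, R.from_quat(s["eef_rot"]).as_matrix().round(3))
E
```

```text
{'camera_matrix': array([[401.75127584,   0.        , 266.64338745],
       [  0.        , 401.75127584, 186.3991555 ],
       [  0.        ,   0.        ,   1.        ]]), 'rvec': array([ 2.13178246, -2.17858847,  0.15939401]), 'tvec': array([-0.00693879,  0.53530014,  1.011508  ])}
{'time': 0.05, 'joint_positions': array([-1.12761962,  0.33287501, -0.06469153,  1.46089336,  0.02160199,
        1.34989633, -0.0884872 ]), 'joint_vel': array([-0.00163545, -0.00053529, -0.00043605, -0.00147999,  0.00028297,
        0.00266608,  0.00026941]), 'joint_torque': array([ 1.41296773e-04, -6.25167704e+01,  2.36429949e-02, -3.91146040e+01,
       -6.14973670e-02,  3.66820302e-02,  5.47437185e-05]), 'ee_pos': array([0.28054339, 0.55808982, 0.22177485]), 'eef_rot': array([ 0.16270521,  0.68810876, -0.1636621 ,  0.68793028]), 'ft_force': array([-0.14258456, -1.45258347,  0.155597  ]), 'torque': array([ 0.01206697, -0.00417745,  0.00059924]), 'width': 0.08700156829445586} [[-0.001  0.449  0.893]
 [-0.001  0.893 -0.449]
 [-1.    -0.001  0.   ]]
```

View pics/top.png

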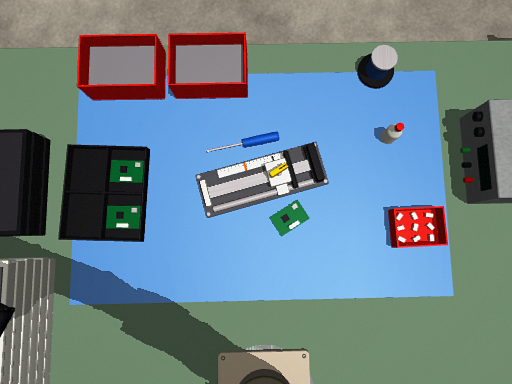

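```bash
python3 - <<'E'
from h import *
z=np.load("top.npz"); p=z["p"]
cv2.imwrite("pics/crop.png",cv2.resize(p[135:225,190:335],None,fx=5.5,fy=5.5,interpolation=cv2.INTER_CUBIC))
E
```

```text
(no output)
```

View pics/crop.png

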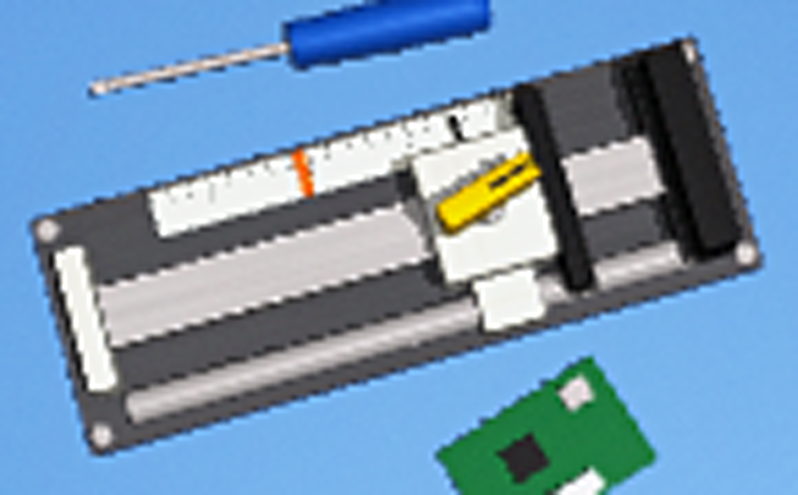

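```bash
python3 - <<'E'
from h import *
import pickle; c=pickle.load(open("top.pkl","rb")); z=np.load("top.npz"); p,d=z["p"],z["d"]
f=lambda u,v:((u+.5)/5.5-.5+190,(v+.5)/5.5-.5+135)
S={k:world(c,d,*f(*uv),z=zz) for k,(uv,zz) in dict(c1=((690,47),.013),c2=((748,253),.013),c3=((102,436),.013),c4=((46,229),.013),mark=((304,174),.0135),ptr=((456,128),.018)).items()}
for k in S: print(k,S[k].round(4))
ctr=(S['c1']+S['c2']+S['c3']+S['c4'])/4; yv=(S['c4']+S['c3']-S['c1']-S['c2'])[:2]; yv/=np.linalg.norm(yv)
xv=np.array([yv[1],-yv[0]]); print("ctr",ctr,"yv",yv,"yaw",np.arctan2(-yv[0],yv[1]))
for k in('mark','ptr'): print(k,(S[k]-ctr)[:2]@xv,(S[k]-ctr)[:2]@yv)
hsv=cv2.cvtColor(p,cv2.COLOR_BGR2HSV); m=cv2.inRange(hsv,(22,150,140),(33,255,255)); m[:150]=0;m[200:]=0
vv,uu=np.nonzero(m); print(len(vv))
P=np.array([world(c,d,u,v,z=.094)[:2] for u,v in zip(uu,vv)]); ce=cv2.minAreaRect(P.astype(np.float32)*1000); print("knob",P.mean(0),ce)
w=np.linalg.svd(P-P.mean(0))[2][0]; print("bar dir holder xy",w@xv,w@yv,"ptr-knob along y", (S['ptr'][:2]-P.mean(0))@yv,(S['ptr'][:2]-P.mean(0))@xv)
print("depth knob",world(c,d,*f(480,197)))
E
```

```text
c1 [ 0.654  -0.1528  0.013 ]
c2 [ 0.5507 -0.177   0.013 ]
c3 [0.4684 0.1373 0.013 ]
c4 [0.5696 0.1642 0.013 ]
mark [0.5941 0.0384 0.0135]
ptr [ 0.6146 -0.0362  0.018 ]
ctr [ 0.56065867 -0.00708837  0.013     ] yv [-0.25524387  0.96687671] yaw 0.2580999178111822
mark 0.043976102008266356 0.03544248221598465
ptr 0.04467507436482427 -0.04193287027004333
95
knob [ 0.5692751  -0.04702598] ((569.7576293945312, -47.69473648071289), (12.848466873168945, 47.84806442260742), 31.614124298095703)
bar dir holder xy -0.2801471486974299 0.9599570693925329 ptr-knob along y -0.0011188374565735452 0.04653787557021378
depth knob [ 0.56730563 -0.04424692  0.0901786 ]
```

```bash
python3 -m pendant '0 -.55 .7 0 0 0;0 -.55 .7 0 0 0;0 -.55 .7 0 0 0;0 -.55 .7 0 0 0;0 -.55 .7 0 0 0;0 -.55 .7 0 0 0' 1 40; python3 -m pendant '0 -.55 .7 0 0 0;0 -.55 .7 0 0 0;0 -.55 .7 0 0 0;0 -.55 .7 0 0 0;0 -.55 .7 0 0 0;0 -.55 .7 0 0 0'; python3 -m pendant '0 -.55 .7 .37 0 0;0 -.55 .7 .37 0 0;0 -.55 .7 .37 0 0;0 -.55 .7 .37 0 0;0 -.55 .7 .37 0 0;0 -.55 .7 .37 0 0;0 -.55 .7 .37 0 0'
```

```text
time: 0.65
ee_pos: [0.3775, 0.3532, 0.2225]
eef_rot: [0.165, 0.687, -0.166, 0.688]
ft_force: [-0.1, 1.5, -0.1]
width: 0.0869
time: 1.25
ee_pos: [0.471, 0.1528, 0.2224]
eef_rot: [0.165, 0.688, -0.165, 0.688]
ft_force: [-0.2, 0.8, -0.1]
width: 0.087
time: 1.95
ee_pos: [0.5645, -0.0438, 0.2219]
eef_rot: [0.345, 0.618, -0.345, 0.617]
ft_force: [0.1, -0.2, 1.1]
width: 0.0868
```

```bash
python3 - <<'E'
from h import *
s=st(); p,d,c=snap("wrist"); c=dict(c); cv2.imwrite("pics/w1.png",p)
import pickle; pickle.dump((p,d,c),open("w1.pkl","wb"))
m=R.from_quat(s["eef_rot"]).as_matrix(); print(s["ee_pos"],m.round(3),s["joint_positions"])
hsv=cv2.cvtColor(p,cv2.COLOR_BGR2HSV); k=cv2.inRange(hsv,(22,150,120),(33,255,255))
vv,uu=np.nonzero(k); P=np.array([world(c,d,u,v) for u,v in zip(uu,vv)])
P=P[(P[:,2]>.088)&(P[:,2]<.1)]; print(len(P),P[:,2].mean()); print(cv2.minAreaRect(P[:,:2].astype(np.float32)*1000))
E
```

```text
[ 0.56452078 -0.04381141  0.22186723] [[-0.001  0.852  0.524]
 [ 0.001  0.524 -0.852]
 [-1.    -0.001 -0.001]] [-0.40760463  0.2088095   0.46992849  1.64427235 -0.09774626  1.31301041
  0.63048653]
427 0.0946477335176783
((567.9772338867188, -46.62546157836914), (12.254019737243652, 47.866329193115234), 32.0821647644043)
```

View pics/w1.png

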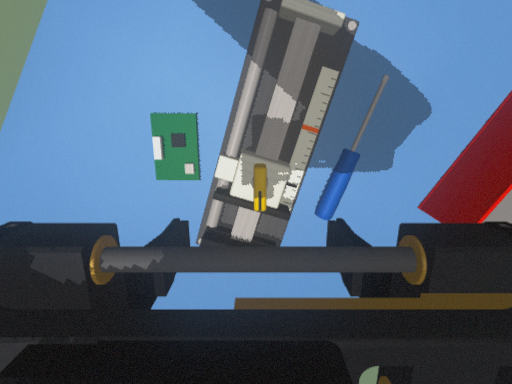

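```bash
python3 -m pendant '.2 .006 .017 0 0 0;.4 .006 .017 0 0 0;.5 .006 .017 0 0 0;.607 .006 .017 0 0 0;.607 .006 .017 0 0 0;.607 .006 .017 0 0 0;.607 .006 .017 0 0 0' ; python3 -m pendant '0 0 0 0 0 0;0 0 0 0 0 0;0 0 0 0 0 0;0 0 0 0 0 0;0 0 0 0 0 0;0 0 0 0 0 0;0 0 0 0 0 0;0 0 0 0 0 0' -1 40
python3 - <<'E'
from h import *
s=st(); m=R.from_quat(s["eef_rot"]).as_matrix(); print(s["torque"],m[:,1],s["width"])
E
```

```text
time: 2.7
ee_pos: [0.5691, -0.0478, 0.0725]
eef_rot: [0.346, 0.617, -0.344, 0.618]
ft_force: [-0.3, -0.2, 0.3]
width: 0.0869
time: 3.5
ee_pos: [0.568, -0.0487, 0.0707]
eef_rot: [0.345, 0.617, -0.345, 0.617]
ft_force: [-0.4, 0.1, 0.8]
width: 0.0309
[-0.04196043 -0.00844156 -0.00849138] [ 8.52526129e-01  5.22684604e-01 -6.00329125e-05] 0.030870886356609773
```

```bash
python3 -m pendant '0 0 -.006 0 0 0;0 0 -.006 0 0 0;0 0 -.006 0 0 0;0 0 -.006 0 0 0;0 0 -.006 0 0 0;0 0 -.006 0 0 0;0 0 -.006 0 0 0' -1 40
```

```text
time: 4.2
ee_pos: [0.5684, -0.0464, 0.0709]
eef_rot: [0.346, 0.617, -0.345, 0.618]
ft_force: [5.9, 1.9, -3.6]
width: 0.0136
```

```bash
python3 -m pendant '0 0 0 -.1 0 0;0 0 0 -.2 0 0;0 0 0 -.3 0 0;0 0 0 -.4 0 0;0 0 0 -.5 0 0;0 0 0 -.6 0 0;0 0 0 -.7 0 0;0 0 0 -.7 0 0' - 50;python3 -m pendant '0 0 0 0 0 0;0 0 0 0 0 0'
python3 - <<'E'
from h import *
s=st(); m=R.from_quat(s["eef_rot"]).as_matrix(); print(s["torque"],m.round(3),s["joint_positions"])
p,d,c=snap("side"); cv2.imwrite("pics/s1.png",p)
p,d,c=snap("wrist"); cv2.imwrite("pics/w2.png",p)
import pickle; pickle.dump((p,d,c),open("w2.pkl","wb"))
E
```

```text
time: 5.0
ee_pos: [0.5684, -0.0481, 0.0708]
eef_rot: [-0.012, 0.706, 0.012, 0.708]
ft_force: [6.4, -1.7, -6.4]
width: 0.0136
time: 5.2
ee_pos: [0.5684, -0.0481, 0.0708]
eef_rot: [-0.011, 0.706, 0.01, 0.708]
ft_force: [6.9, -2.7, -6.0]
width: 0.0133
[-0.61068423 -1.40876114  0.08825544] [[ 0.003 -0.029  1.   ]
 [-0.001  1.     0.029]
 [-1.    -0.001  0.003]] [-0.21895326  0.34787712  0.26493245  1.79435219 -0.10458379  1.01048384
  1.68608817]
```

View pics/w2.png

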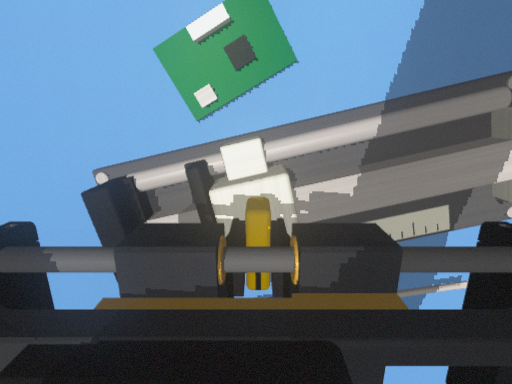

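View pics/s1.png

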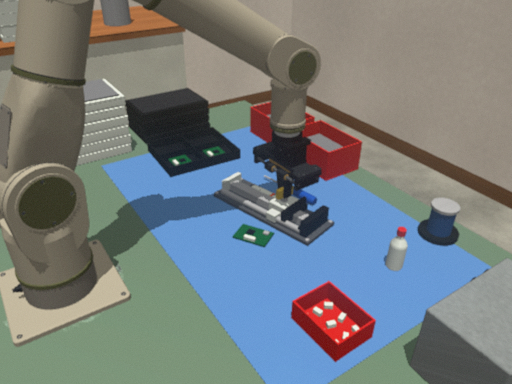

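```bash
python3 - <<'E'
from h import *
import pickle; p,d,c=pickle.load(open("w1.pkl","rb"))
cv2.imwrite("pics/w1c.png",cv2.resize(p[110:220,240:350],None,fx=5,fy=5,interpolation=cv2.INTER_CUBIC))
E
python3 -m pendant '0 .06 -.014 0 0 0;0 .12 -.028 0 0 0;0 .18 -.042 0 0 0;0 .24 -.056 0 0 0;0 .3 -.07 0 0 0;0 .3 -.07 0 0 0;0 .3 -.07 0 0 0'
python3 - <<'E'
from h import *
s=st(); m=R.from_quat(s["eef_rot"]).as_matrix(); print(s["torque"],m.round(3),s["ee_pos"],s["ft_force"])
p,d,c=snap("top"); cv2.imwrite("pics/t2.png",cv2.resize(p[120:240,180:340],None,fx=5,fy=5,interpolation=cv2.INTER_CUBIC))
E
```

```text
time: 6.0
ee_pos: [0.5489, 0.0259, 0.0708]
eef_rot: [-0.011, 0.706, 0.01, 0.708]
ft_force: [8.7, -4.3, -7.2]
width: 0.0136
[-1.17336925 -1.92855407 -0.04805821] [[ 0.003 -0.029  1.   ]
 [-0.002  1.     0.029]
 [-1.    -0.002  0.003]] [0.54893378 0.02592744 0.07080792] [ 8.67785681 -4.25419937 -7.23583918]
```

View pics/w1c.png

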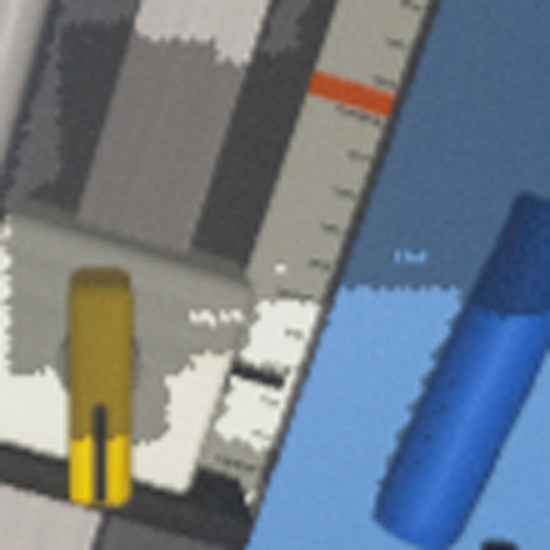

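View pics/t2.png

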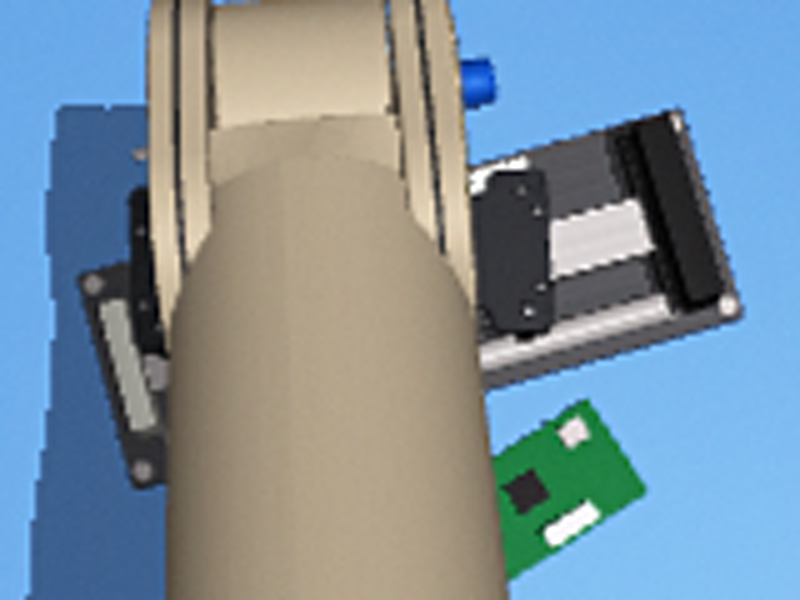

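```bash
python3 - <<'E'
from h import *
import pickle; p,d,c=pickle.load(open("w1.pkl","rb"))
f=lambda u,v:((u+.5)/5-.5+240,(v+.5)/5-.5+110)
yv=np.array([-.25524,.96688]); xv=np.array([yv[1],-yv[0]])
M=world(c,d,*f(352,94),z=.0135);P=world(c,d,*f(258,374),z=.0185);K=np.array([.5680,-.0466])
ctr=np.array([.56066,-.00709])
print(M,P,(M-P)[:2]@yv,(M-P)[:2]@xv,"mark y",(M[:2]-ctr)@yv,(P[:2]-ctr)@yv,"knob",(K-ctr)@yv,(K-ctr)@xv)
s=st();t=s["ee_pos"][:2]; print("tcp",(t-ctr)@yv,(t-ctr)@xv)
a=world(c,d,*f(405,30),z=.0135);b=world(c,d,*f(262,500),z=.0135); 
E
```

```text
[0.59242777 0.04048536 0.0135    ] [ 0.61190486 -0.03455867  0.0185    ] 0.07752990334349624 0.000322231936924447 mark y 0.03789125678768731 -0.03963864655580894 knob -0.04007489039999998 -0.0029876332000000967
tcp 0.03459912318017533 -0.0029284955706137903
```

```bash
python3 -m pendant '0 .013 -.003 0 0 0;0 .013 -.003 .1 0 0;0 .013 -.003 .2 0 0;0 .013 -.003 .25 0 0;0 .013 -.003 .25 0 0;0 .013 -.003 .25 0 0;0 .013 -.003 .25 0 0'
cat >> h.py <<'E'
yv=np.array([-.25524,.96688]); xv=np.array([yv[1],-yv[0]]); ctr=np.array([.56066,-.00709])
def tcp():
    s=st();t=s["ee_pos"][:2]; m=R.from_quat(s["eef_rot"]).as_matrix(); print("tcp",(t-ctr)@yv,(t-ctr)@xv,"tool y holder",m[:2,1]@xv,m[:2,1]@yv,"tool z",m[:2,2]@xv,m[:2,2]@yv,s["torque"],s["ft_force"],s["width"])
E
python3 -c "
from h import *
tcp()"
```

```text
time: 6.75
ee_pos: [0.5483, 0.0286, 0.0708]
eef_rot: [0.122, 0.695, -0.123, 0.698]
ft_force: [9.3, -4.8, -7.8]
width: 0.0137
tcp 0.03764873638620291 -0.002818884269920326 tool y holder 0.5689249113353837 0.8223920078956071 tool z 0.8223869216027971 -0.5689191609778761 [-1.14712031 -2.04401577 -0.0211205 ] [ 9.30664987 -4.83893545 -7.82088166] 0.01367849542452736
```

```bash
python3 -m pendant '0 0 0 .1 0 0;0 0 0 .2 0 0;0 0 0 .3 0 0;0 0 0 .4 0 0;0 0 0 .5 0 0;0 0 0 .55 0 0;0 0 0 .55 0 0;0 0 0 .55 0 0'
python3 -c "
from h import *
tcp()"
```

```text
time: 7.55
ee_pos: [0.5487, 0.0288, 0.0709]
eef_rot: [0.391, 0.588, -0.391, 0.591]
ft_force: [11.0, -3.7, -9.2]
width: 0.0142
tcp 0.037782870151861055 -0.0024100860389826527 tool y holder 0.9901110337611841 0.14026172557154 tool z 0.14025079023100284 -0.9901127031834135 [-0.98521907 -2.36960337 -0.10952328] [11.04727182 -3.69937405 -9.21908345] 0.014181235742539435
```

```bash
python3 -m pendant '0 0 0 0 0 0;0 0 0 0 0 0;0 0 0 0 0 0;0 0 0 0 0 0;0 0 0 0 0 0;0 0 0 0 0 0' .3; python3 -m pendant '-.1 0 0 0 0 0;-.25 0 0 0 0 0;-.4 0 0 0 0 0;-.6 0 0 0 0 0;-.6 0 0 0 0 0;-.6 0 0 0 0 0'
python3 - <<'E'
from h import *
p,d,c=snap("wrist"); cv2.imwrite("pics/w3.png",p)
import pickle; pickle.dump((p,d,c),open("w3.pkl","wb"))
E
```

```text
time: 8.15
ee_pos: [0.5466, 0.0303, 0.0708]
eef_rot: [0.391, 0.589, -0.391, 0.589]
ft_force: [0.2, 0.6, -0.0]
width: 0.0525
time: 8.75
ee_pos: [0.5473, 0.0303, 0.2219]
eef_rot: [0.391, 0.589, -0.39, 0.59]
ft_force: [0.0, 0.1, -1.2]
width: 0.0564
```

View pics/w3.png

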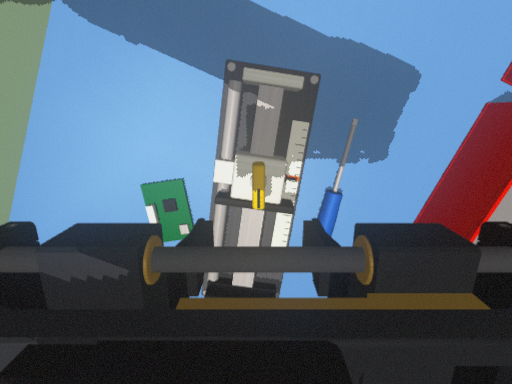

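```bash
python3 - <<'E'
from h import *
import pickle; p,d,c=pickle.load(open("w3.pkl","rb"))
cv2.imwrite("pics/w3c.png",cv2.resize(p[145:215,240:320],None,fx=8,fy=8,interpolation=cv2.INTER_CUBIC))
E
```

```text
(no output)
```

View pics/w3c.png

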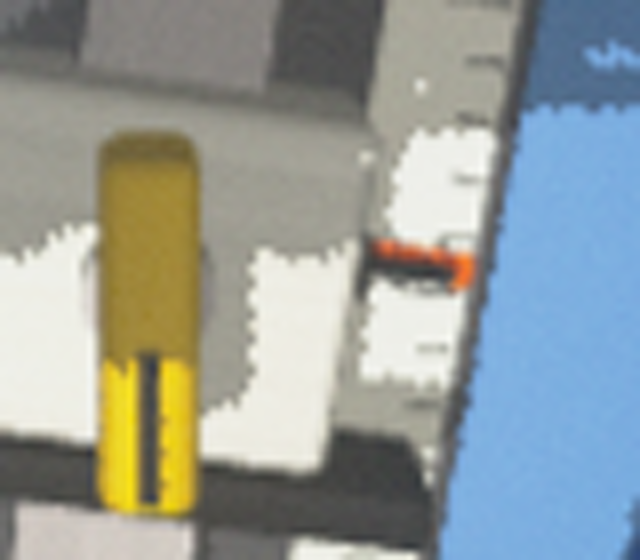

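```bash
python3 - <<'E'
from h import *
import pickle; p,d,c=pickle.load(open("w3.pkl","rb"))
f=lambda u,v:((u+.5)/8-.5+240,(v+.5)/8-.5+145)
h=lambda w:((w[:2]-ctr)@xv,(w[:2]-ctr)@yv)
for n,u,v,z in[("mark end mid",465,271,.0135),("mark top edge",410,245,.0135),("mark top edge",450,252,.0135),("mark bot edge",462,290,.0135),("ptr",410,266,.0185),("ptr",440,273,.0185)]: print(n,np.round(h(world(c,d,*f(u,v),z=z)),4))
K=np.array(c["camera_matrix"]);Rm=cv2.Rodrigues(np.array(c["rvec"],float))[0];o=-Rm.T@np.array(c["tvec"]).ravel();print("cam",h(o),o[2])
for y in range(150,215): pass
hsv=cv2.cvtColor(p,cv2.COLOR_BGR2HSV);k=cv2.inRange(hsv,(0,120,80),(14,255,255));k[:165]=0;k[190:]=0;k[:,:280]=0;k[:,302:]=0
print(np.argwhere(k).tolist())
for u in range(286,299): print(u,p[170:186,u].mean(1).astype(int).tolist())
q=cv2.inRange(hsv,(22,150,60),(33,255,255));vv,uu=np.nonzero(q);P=np.array([world(c,d,u,v) for u,v in zip(uu,vv)]);P=P[(P[:,2]>.088)&(P[:,2]<.1)]
b=cv2.minAreaRect(P[:,:2].astype(np.float32)*1000);print(b,h(np.array(b[0])/1000))
E
python3 -m pendant '-.2 0 -1 0 0 0;-.2 0 -1 0 0 0;-.2 0 -1 0 0 0;-.2 0 -1 0 0 0;-.2 0 -1 0 0 0;-.2 0 -1 0 0 0;-.2 0 -1 0 0 0'
python3 - <<'E'
from h import *
p,d,c=snap("top"); cv2.imwrite("pics/t3.png",cv2.resize(p[135:225,190:335],None,fx=5.5,fy=5.5,interpolation=cv2.INTER_CUBIC))
E
```

```text
mark end mid [0.0509 0.0372]
mark top edge [0.0408 0.0404]
mark top edge [0.0478 0.0401]
mark bot edge [0.051  0.0339]
ptr [0.0407 0.0378]
ptr [0.0459 0.0373]
cam (np.float64(-0.015033290204112537), np.float64(0.11151752860809007)) 0.3834920698071663
[[175, 287], [175, 288], [176, 287], [176, 288], [176, 289], [176, 290], [176, 291], [176, 292], [176, 294], [176, 295], [177, 290], [177, 291], [177, 292], [177, 293], [177, 294], [177, 295], [177, 296], [177, 297], [177, 298], [178, 296], [178, 297], [178, 298], [179, 297], [179, 298], [180, 296], [180, 297], [180, 298]]
286 [145, 152, 154, 157, 121, 88, 75, 67, 71, 114, 144, 213, 227, 191, 217, 230]
287 [158, 162, 161, 165, 145, 120, 92, 72, 75, 133, 215, 234, 235, 232, 234, 236]
288 [163, 218, 194, 163, 159, 149, 113, 80, 69, 106, 195, 231, 235, 236, 236, 237]
289 [229, 235, 231, 230, 192, 138, 103, 78, 71, 97, 129, 221, 235, 236, 235, 236]
290 [236, 236, 236, 236, 232, 173, 113, 86, 69, 88, 131, 197, 232, 236, 236, 236]
291 [236, 237, 236, 236, 236, 187, 118, 86, 70, 75, 172, 202, 229, 236, 236, 236]
292 [236, 236, 236, 235, 237, 202, 137, 88, 71, 73, 147, 171, 224, 235, 236, 235]
293 [236, 236, 236, 236, 236, 223, 159, 87, 69, 68, 170, 154, 220, 237, 236, 236]
294 [236, 235, 236, 236, 225, 183, 151, 108, 73, 69, 145, 158, 222, 236, 236, 236]
295 [236, 236, 236, 237, 189, 151, 138, 103, 81, 70, 108, 149, 224, 236, 236, 236]
296 [237, 236, 235, 236, 193, 217, 171, 108, 92, 86, 127, 132, 220, 236, 235, 236]
297 [236, 236, 236, 237, 199, 224, 192, 135, 122, 128, 141, 184, 228, 224, 219, 208]
298 [235, 236, 235, 237, 197, 223, 195, 143, 136, 132, 130, 147, 148, 138, 139, 131]
((547.5379638671875, 27.715181350708008), (13.324382781982422, 47.827083587646484), 22.57303810119629) (np.float64(-0.003803759808139132), np.float64(0.03700170224691165))
time: 9.5
ee_pos: [0.4483, 0.2616, 0.2695]
eef_rot: [0.389, 0.59, -0.39, 0.59]
ft_force: [0.3, -1.3, -0.9]
width: 0.0564
```

View pics/t3.png

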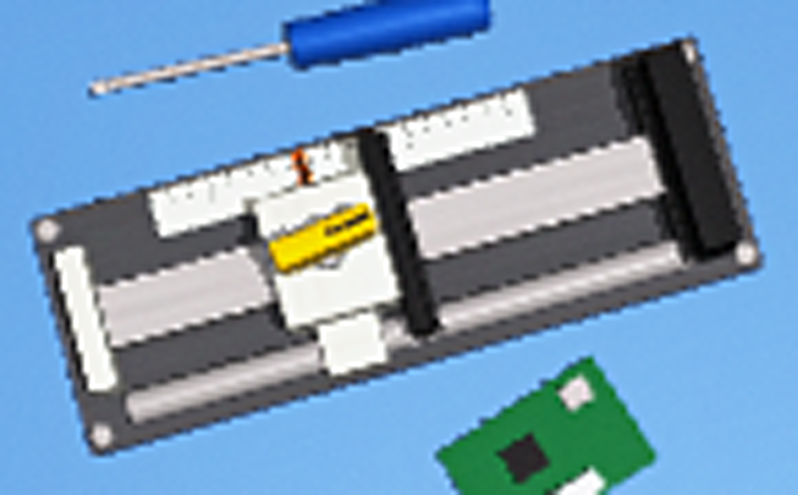

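```bash
python3 -c "
from bench import close_job
print(close_job())"
```

```text
the job is handed in; nothing more can be done
None
```

I loosened the knob to about 0.24 rad, pulled the jaw about 77 mm outward by the knob, and set it on the orange line. I then turned the knob tight to about 1.43 rad, let go and backed the arm away.

- **Position:** after release, the close wrist view put the orange line at 37.2 mm and the pointer at 37.3–37.8 mm along the holder, so they agree within about 0.6 mm. The knob's own position gave 77.1 mm of travel against the 77.5 mm needed.
- **Holding:** about 0.7 s after the arm lifted clear, the overhead view still showed the pointer on the line. The knob bar lay almost along the holder with its index towards the fixed jaw.
- **Other items:** the screwdriver and nearest board had not moved. I did not check the rest again after the move, but the arm went near none of them.
- **Force and time:** wrist forces stayed around 15 N in the readings after each move, and the job took about 9.6 s.

No check failed. The only disagreement was that the overhead and wrist views placed the line about 2 mm apart in absolute terms. They agreed on the distance between pointer and line to 0.1 mm.

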